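# Tap the stuck printing block loose

## Robot

A 6-joint arm with a two-finger parallel gripper is mounted at the origin on the work surface. World frame = base frame: x ahead of the robot, y to its left, z up, the work surface at z = 0. Lengths are in mm, angles in rad, forces in N, time in s.
With the tool pointing down it reaches from about 250 to 775 mm from the base axis. Payload 4 kg.
Tool frame: the origin (TCP) lies at the very end of the fingers, on their centre line; the grasp point (between the pads) lies 19 mm behind it; z points along the fingers, x is the direction in which the jaws open and shut, and the axes are right-handed (so a half turn about z gives the same grasp; the last joint's range is limited). The gripper opens to 85 mm and grips with 20 to 120 N. Pads are 22 mm wide; open, the fingers measure 114 mm over their backs; the gripper's body (76 mm by 85 mm) begins 54 mm behind the grasp point. The pads swing forward as they close: fully open they stand 13 mm farther back than shut.
Start: joints at [-1.398, 0.087, 1.371, -0, 1.684, -0.103], TCP at [149.771, -529.235, 195.641] pointing down, gripper open.
Joint ranges: [-3.1, 3.1], [-0.76, 2.03], [0.27, 2.55], [-1.08, 4.22], [0.17, 2.65], [-2.57, 2.57]. Speed limits (rad/s): [2.79, 2.79, 3.14, 3.14, 3.14, 3.14].

## Interface

Orientations are given as [roll, pitch, yaw] about the fixed x, y, z axes, in that order (R = Rz(yaw) Ry(pitch) Rx(roll)).
In Python, from workcell import ctrl gives the robot as it stands.
- The arm moves only by the shell command python3 -m crank 'ROWS'. ROWS is JSON, a list of rows, each a list of 3 entries, a list of its own where there are three numbers: the opening, from 0 (shut) to 1 (fully open), then the shift along the tool's x, y, z in units of 40 mm (1.0 is 40 mm), then the turn, a rotation vector about the tool's x, y, z in units of 5 degrees (1.0 is 5 degrees). In form: [[hand, [x, y, z], [rx, ry, rz]], ...]. A call has 1 to 5 rows; each row is the pose to reach, as a shift and turn from the pose commanded when the call began, along the tool's axes at that moment; what a row does not reach only later rows make up. A row lasts 1/8 s, in which the tool goes at most 62.5 mm and 10.7 degrees, less where a joint would pass 70% of its speed; a pose out of reach is approached as far as the arm can. A call with a gripper value outside its range is refused whole. The fingers move at their own pace and stop on an object; the grip force is fixed at half the most. Time passes only in rows, so rows that repeat a pose let the fingers close. It gives the time, the measured TCP pose, the force and the opening at its end, in the units of the state.
- ctrl.get_obs(): the state, without advancing time (a new reading comes with each control period).
- ctrl.snapshot(name): name is "side" or "top" or "wrist"; returns (picture, depth): 400x640x3 uint8, blue, green, red; 400x640 float32, mm along the optical axis (not along the pixel's ray), 0 where there is no reading.
- ctrl.get_calibration(name): a dict with "mtx" (3x3 intrinsics, pixels), "R" (3x3) and "t" (3): a world point X has camera coordinates R X + t. Camera axes: x right, y down, z forward; pixel columns grow to the right and rows downward; lengths in mm; the calibration is good to about 2 mm. The wrist camera is an equidistant fisheye: a pixel r from the principal point sees the ray r / f radians off the axis. A picture is of the moment at which its call begins: read the wrist's pose just before it. get_calibration takes no time and is no camera call; for the wrist camera it gives the pose at the moment of the call.
- ctrl.close_job(): hands the job in, once; it reports no verdict.
The state is a dict: "time": time; "joints": joint angles; "joint_vel": joint speeds; "effort": joint torques, N m; "tcp_pos": TCP position; "orientation": TCP orientation; "force": force on the tool from outside, world axes, zero at the start; "ft_torque": the same for the moment, N m; "opening": finger opening in mm.
Only numpy, scipy, OpenCV 4.12 (cv2) and the standard library are available. Lean on these libraries where they do the work, as an engineer would, in place of code of your own. Each camera call takes 0.05 s, during which the arm holds its last target. There are 200 camera calls.

## Task

The printing block is stuck in the jaws of the lock-up bed. Take the mallet and, without putting a finger on the block, tap its two rear lugs lightly in turn, red first, each time bringing that end some 5 mm ahead of the other and never more than about 10 mm, until the block has crept forward clear of both jaws; then lay the mallet back on its mat and lift the block into the blue tray, lengthwise, printing face up and flat on the floor of the tray. Leave everything else where it stands.

Things in the scene. Friction and masses are not known exactly. Their poses are not given: they have to be found in the camera images.
- bed: Dark steel lock-up bed, fixed: plate x -30 to +80, y -135 to +135 mm, 10 mm thick. Origin on the table under the stuck block's middle; x = the way the block must be driven out (away from the robot), y along the bed to the red lug, z up. At each end a green cheek, x -22.5 to +17.5, |y| 97 to 132 mm, 40 mm high, with a sprung jaw inside it.
- red_jaw (a point): Middle of the steel jaw at the block's red end, at (-6.5, 80, 25) mm on the bed, where it presses on the block's end face: 32 mm long (x), 24 high. Each jaw holds its end by friction; 8 to 20 N shifts one end. A pushed end slides as far as it is pushed and stays there while the block swivels about its other end face, so the other lug follows by 0.2 of that. 32 mm forward, an end is past its jaw.
- white_jaw (a point): The same at the white end, at (-6.5, -80, 25) mm on the bed. Leaving the jaws, the block may be nudged on by their springs some 5 mm.
- block: Stuck printing block: brown wood, grey metal top with black shapes, 45 (x) x 160 (y) x 34 (z) mm, 0.4 kg. Origin: centre of its underside. At the start its axes are the bed's, x = y = 0, underside 10 mm up. Two lugs stand on its rear (-x) face, towards the robot: 36 wide (y), 15 thick (x), 2 to 26 mm up, at y +52 (red) and -52 mm (white). Once loose, grip across its 45 mm, between the lugs.
- red_lug (a point): Middle of the rear striking face of the red lug, at (-37.5, 52, 14) mm in the block's frame. Strike it towards the bed's +x.
- white_lug (a point): Middle of the rear striking face of the white lug, at (-37.5, -52, 14) mm in the block's frame. Strike it towards the bed's +x.
- block_sight (a point): Imaginary point, nothing to see, 180 mm behind the block at (-180, 0, 17) mm in its frame. It shows which end leads: for each mm that the red lug leads the white one along the bed's x it stands 1.7 mm to the bed's +y (-y if white leads).
- mallet: Mallet, 0.34 kg, on its mat. Yellow head with black faces, 100 mm along its x (striking direction, both ends alike), 40 wide (y), 48 high. Square wooden handle 24 x 24 mm towards its -y, from y -20 to -140 mm, axis 24 mm above the underside. Origin: centre of the head's underside; centre of mass 9 mm from there to the handle. Grip across the handle about 45 mm from the head's centre.
- mallet_mat: Black rubber mat, 160 x 160 mm, 3 mm thick, fixed, where the mallet lies at the start and ends; origin at the centre of its underside. Mat and tray swap sides of the bed from start to start.
- tray: Blue shallow tray, fixed, for freed blocks: inside 200 (its x) x 120 (its y) mm, floor 4 mm thick, rim only 8 mm above the table. Origin at the centre of its underside.
- ink_tin: Bystander: black ink tin, 72 mm across, 60 mm tall. Origin at the centre of its underside. Leave it where it is.
- medium_jar: Bystander: amber jar with white cap, 64 mm across, 85 mm tall. Origin at the centre of its underside. Leave it where it is.
- ink_knife: Bystander: ink knife (spatula) lying flat, 120 mm long along its own x, low. Origin at the centre of its underside. Leave it where it is.
- brayer: Bystander: hand roller (brayer) with a black roller 110 mm wide and a dark handle, 44 mm high. Origin at the centre of its underside (for the roller: under the roller). Leave it where it is.
- wash_bottle: Bystander: white plastic bottle, 64 mm across, 160 mm tall. Origin at the centre of its underside. Leave it where it is.
- sanding_block: Bystander: brown cork sanding block 90 x 50 x 35 mm. Origin at the centre of its underside. Leave it where it is.

How it is judged:
By the outcome, as a careful person would: the job done as asked, in the order asked, and still so for the second after the job is handed in, with the robot touching nothing.
It also fails if it takes over 72 s, if anything falls off the work surface, if the arm or the gripper's body presses on something with over 40 N, if the wrist force passes 120 N, or if a joint passes its speed limit or range.

## Working session

There is one attempt and no reset: what is moved stays moved. The work goes in short steps, Python scripts to look and compute and a shell command to move; the robot and the scene stay as the last step left them, time stands still between calls to the robot, and variables do not carry over. Pictures are saved under pics/ and viewed, about 8 in all and at most 12, crops included, and the job is handed in when it is done.

```bash
mkdir -p pics; ls
python3 - <<'E'
from workcell import ctrl
import cv2,numpy as np
o=ctrl.get_obs();print(o)
for n in("top","side"):
    p,d=ctrl.snapshot(n);cv2.imwrite(f"pics/{n}0.png",p);np.save(f"pics/{n}0.npy",d)
    c=ctrl.get_calibration(n);print(n,c)
E
```

```text
pics
{'time': 0.0, 'joints': array([-1.39806827e+00,  8.79637680e-02,  1.37225736e+00, -2.77445534e-05,
        1.68357980e+00, -1.03102118e-01]), 'joint_vel': array([-0.0011705 , -0.00089686,  0.00214413,  0.00057121, -0.00076733,
       -0.00081411]), 'effort': array([ 7.09579672e-04, -3.51857615e+01, -3.13271177e+01, -1.07425030e-04,
        1.04732430e-02,  3.55258607e-06]), 'tcp_pos': array([ 149.67665385, -528.65015156,  194.43283171]), 'orientation': array([-3.14139281e+00,  2.19938121e-03, -1.29496903e+00]), 'force': array([ 0.2555089 , -0.53713375,  0.01871821]), 'ft_torque': array([-0.02610245,  0.02026197,  0.03163373]), 'opening': 85.654266965967}
top {'mtx': array([[380.08546686,   0.        , 321.18068272],
       [  0.        , 380.08546686, 203.09988323],
       [  0.        ,   0.        ,   1.        ]]), 'R': array([[ 0.00677926, -0.99996944, -0.00389306],
       [-0.99276841, -0.00626372, -0.11988184],
       [ 0.11985379,  0.00467762, -0.99278053]]), 't': array([  17.37171861,  573.65844724, 1069.70003131])}
side {'mtx': array([[491.37757022,   0.        , 319.46241872],
       [  0.        , 491.37757022, 195.8945113 ],
       [  0.        ,   0.        ,   1.        ]]), 'R': array([[ 0.99692785, -0.07791838, -0.00797459],
       [-0.06195644, -0.72219594, -0.68890814],
       [ 0.04791939,  0.68728578, -0.72480479]]), 't': array([-567.21007092,   90.0692615 , 1417.83142363])}
```

View pics/top0.png

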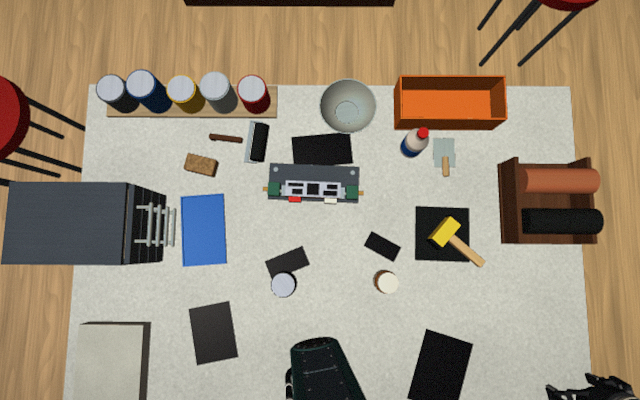

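View pics/side0.png

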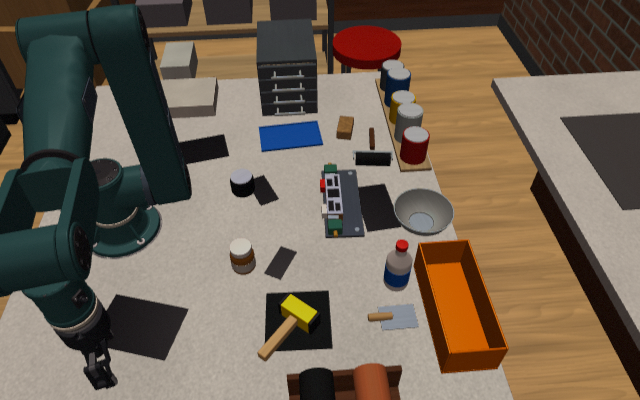

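```bash
cat > h.py <<'E'
import numpy as np,cv2
from workcell import ctrl
def rays(c,uv,fish=False):
    uv=np.atleast_2d(np.asarray(uv,float));K=c["mtx"]
    x=(uv-K[:2,2])/[K[0,0],K[1,1]]
    if fish:
        th=np.linalg.norm(x,axis=1,keepdims=True)+1e-9
        d=np.hstack([x/th*np.sin(th),np.cos(th)])
    else: d=np.hstack([x,np.ones((len(x),1))])
    R=c["R"];return -R.T@c["t"], d@R
def plane(c,uv,z,fish=False):
    o,d=rays(c,uv,fish);return o+d*((z-o[2])/d[:,2])[:,None]
def project(c,X,fish=False):
    q=np.atleast_2d(X)@c["R"].T+c["t"];K=c["mtx"]
    x=q[:,:2]/q[:,2:]
    if fish:
        r=np.linalg.norm(q[:,:2],axis=1,keepdims=True);x=q[:,:2]/r*np.arctan2(r,q[:,2:])
    return x*[K[0,0],K[1,1]]+K[:2,2]
def hsv(p,lo,hi,box=None):
    m=cv2.inRange(cv2.cvtColor(p,cv2.COLOR_BGR2HSV),np.array(lo),np.array(hi))
    if box: 
        z=np.zeros_like(m);x0,y0,x1,y1=box;z[y0:y1,x0:x1]=m[y0:y1,x0:x1];m=z
    return m
def biggest(m):
    cs,_=cv2.findContours(m,cv2.RETR_EXTERNAL,cv2.CHAIN_APPROX_NONE)
    return max(cs,key=cv2.contourArea)
def rect(c,m,z,fish=False):
    k=biggest(m)[:,0]
    P=plane(c,k,z,fish)[:,:2].astype(np.float32)
    return cv2.minAreaRect(P)
def cen(m):
    M=cv2.moments(m,True);return np.array([M["m10"]/M["m00"],M["m01"]/M["m00"]]),M["m00"]
E
python3 - <<'E'
from h import *
boxes={"top":dict(tray=(170,180,240,280),yel=(410,200,480,280),hand=(440,225,500,280),red=(280,190,305,210),mat=(405,195,480,275),green=(255,160,370,205)),
"side":dict(tray=(250,115,330,155),yel=(270,285,325,340),hand=(250,310,310,365),red=(312,175,330,195),green=(315,160,350,240))}
for n in("top","side"):
    p=cv2.imread(f"pics/{n}0.png");c=ctrl.get_calibration(n);b=boxes[n]
    print(n)
    print("tray",rect(c,hsv(p,(100,120,60),(130,255,255),b["tray"]),8))
    m=hsv(p,(22,150,60),(34,255,255),b["yel"]);print("yel",rect(c,m,51),plane(c,cen(m)[0],51))
    m=hsv(p,(8,60,60),(21,200,255),b["hand"]);print("hand",rect(c,m,33),plane(c,cen(m)[0],33))
    m=hsv(p,(0,150,60),(6,255,255),b["red"])|hsv(p,(174,150,60),(180,255,255),b["red"]);print("red",cen(m),plane(c,cen(m)[0],30))
    m=hsv(p,(45,80,20),(90,255,255),b["green"]);n_,_,s,ce=cv2.connectedComponentsWithStats(m)
    for i in range(1,n_):
        if s[i,4]>15: print("green",s[i],plane(c,ce[i],50))
    if n=="top": print("mat",rect(c,hsv(p,(0,0,0),(180,255,35),b["mat"]),3))
print(ctrl.get_calibration("wrist"))
p=cv2.imread("pics/top0.png");q=cv2.imread("pics/side0.png")
cv2.imwrite("pics/crop0.png",np.vstack([cv2.resize(p[150:215,250:375],(800,416),interpolation=cv2.INTER_CUBIC)]))
E
```

```text
top
tray ((496.81842041015625, 370.5187683105469), (204.9769287109375, 127.11186218261719), 4.6837053298950195)
yel ((495.18988037109375, -328.8385314941406), (49.620704650878906, 89.9901123046875), 49.167850494384766) [[ 494.87524166 -329.60227391   51.        ]]
hand ((438.6696472167969, -395.3975524902344), (116.62882995605469, 30.084022521972656), 48.77509689331055) [[ 439.88462711 -394.06376513   33.        ]]
red (array([294.09230769, 198.83076923]), 65.0) [[586.14664623 100.38588846  30.        ]]
green [268 182  12  14 160] [[613.06474403 158.81066414  50.        ]]
green [346 185  12  15 157] [[604.67757454 -66.09925901  50.        ]]
mat ((489.60565185546875, -336.2984313964844), (154.41282653808594, 154.60719299316406), 88.14241790771484)
side
tray ((495.881591796875, 362.32073974609375), (205.8998260498047, 131.29759216308594), 4.844239234924316)
yel ((491.95220947265625, -347.2576904296875), (58.61424255371094, 97.2491455078125), 48.972015380859375) [[ 490.96775333 -343.97590084   51.        ]]
hand ((440.978271484375, -397.9250793457031), (125.15989685058594, 31.308834075927734), 49.08043670654297) [[ 439.32777023 -399.87571494   33.        ]]
red (array([322.18644068, 184.89830508]), 59.0) [[584.66158883  92.02898618  30.        ]]
green [324 165  13   8 100] [[612.38706217 140.38350362  50.        ]]
green [328 219  14  16 190] [[603.65033666 -88.69551631  50.        ]]
{'mtx': array([[309.70691629,   0.        , 323.65376181],
       [  0.        , 309.70691629, 197.77770145],
       [  0.        ,   0.        ,   1.        ]]), 'R': array([[ 0.27200191, -0.96229312, -0.00262956],
       [-0.924457  , -0.26206394,  0.27695081],
       [-0.26719698, -0.07290023, -0.9608805 ]]), 't': array([-549.9020948 ,  -36.37708738,  380.25664212])}
```

View pics/crop0.png

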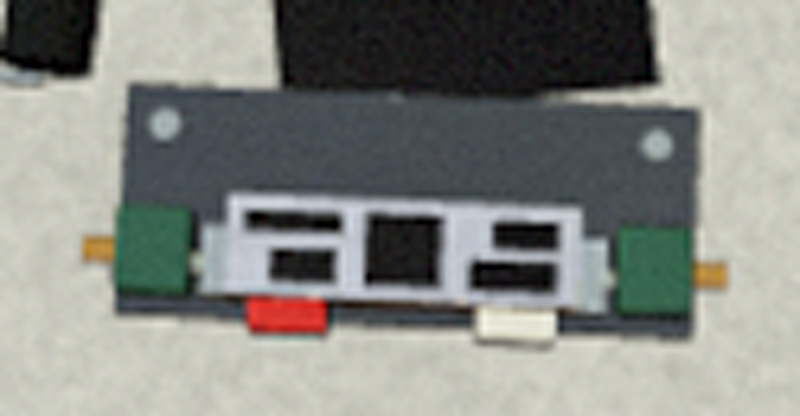

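```bash
python3 -m crank '[[1,[-0.37,-1.74,0],[0,0,-1.34]],[1,[-0.73,-3.48,0],[0,0,-2.67]],[1,[-1.1,-5.22,0],[0,0,-4.0]],[1,[-1.46,-6.96,0],[0,0,-5.34]],[1,[-1.82,-8.7,0],[0,0,-6.68]]]'
python3 - <<'E'
from h import *
print(ctrl.get_obs()["orientation"])
E
```

```text
time: 0.72
tcp_pos: [428.0, -383.0, 195.1]
orientation: [3.141, 0.001, -0.708]
force: [0.6, -0.6, 0.2]
opening: 85.5
[ 3.14144721e+00  6.45993209e-04 -7.08345230e-01]
```

```bash
python3 -m crank '[[1,[0,0,0],[0,0,0]],[1,[0,0,0],[0,0,0]]]'
python3 - <<'E'
from h import *
o=ctrl.get_obs();c=ctrl.get_calibration("wrist");p,d=ctrl.snapshot("wrist");cv2.imwrite("pics/w1.png",p)
np.savez("pics/w1.npz",d=d,**c)
print(o["tcp_pos"],o["orientation"],o["force"])
m=hsv(p,(22,130,50),(34,255,255));print("yel51",rect(c,m,51,True),plane(c,cen(m)[0],51,True))
E
```

```text
time: 0.98
tcp_pos: [426.3, -384.1, 194.9]
orientation: [3.141, 0.001, -0.712]
force: [-0.7, -0.2, -0.2]
opening: 85.2
[ 426.34850085 -384.07307082  194.93442972] [ 3.14099280e+00  1.43325195e-03 -7.11844090e-01] [-0.72746314 -0.18604448 -0.24217994]
yel51 ((492.9691162109375, -335.0687561035156), (41.1141357421875, 85.13224792480469), 49.41005325317383) [[ 492.27097978 -334.71491363   51.        ]]
```

View pics/w1.png

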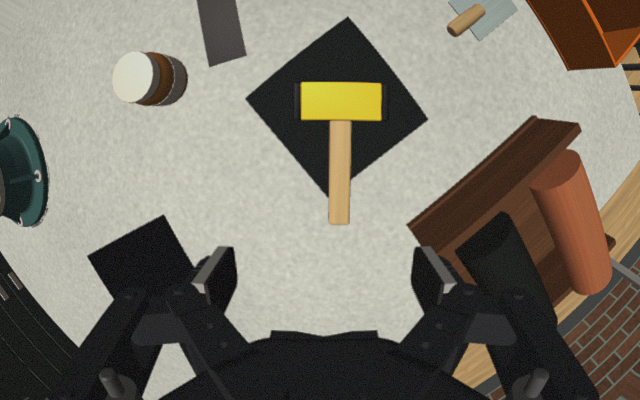

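```bash
python3 -m crank '[[1,[0.46,-0.97,0.5],[0,0,0]],[1,[0.46,-0.97,1.9],[0,0,0]],[1,[0.46,-0.97,3.2],[0,0,0]],[1,[0.46,-0.97,4.2],[0,0,0]],[1,[0.46,-0.97,4.2],[0,0,0]]]'
python3 - <<'E'
from h import *
o=ctrl.get_obs();c=ctrl.get_calibration("wrist");p,d=ctrl.snapshot("wrist");cv2.imwrite("pics/w2.png",p)
print(o["tcp_pos"],o["orientation"],o["force"])
m=hsv(p,(22,130,50),(34,255,255));print("yel51",rect(c,m,51,True))
m=hsv(p,(8,60,60),(21,200,255),(250,0,400,400));print("hand",rect(c,m,39,True))
E
```

```text
time: 1.65
tcp_pos: [461.9, -365.7, 23.3]
orientation: [-3.141, 0.01, -0.715]
force: [-0.1, 0.4, 0.3]
opening: 85.5
[ 461.90813406 -365.67043349   23.3200433 ] [-3.14139572  0.00960547 -0.71498798] [-0.10257437  0.42158435  0.2995377 ]
yel51 ((493.21673583984375, -334.58331298828125), (41.94737243652344, 84.47102355957031), 49.02723693847656)
hand ((445.96905517578125, -388.95025634765625), (96.03370666503906, 24.505908966064453), 49.02580642700195)
```

View pics/w2.png

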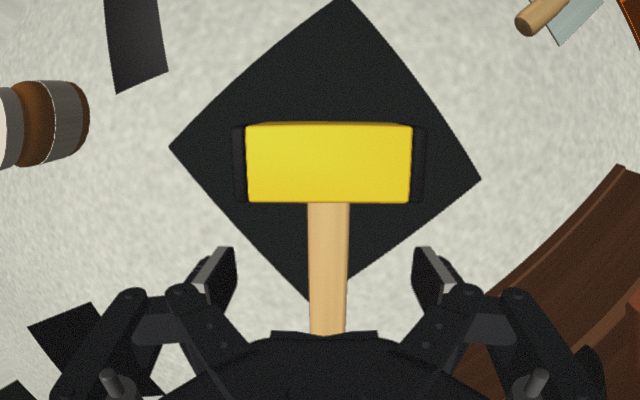

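```bash
python3 -m crank '[[1,[0,-0.08,0.3],[0,0,0]],[1,[0,-0.08,0.3],[0,0,0]]]'; python3 -m crank '[[0,[0,0,0],[0,0,0]],[0,[0,0,0],[0,0,0]],[0,[0,0,0],[0,0,0]],[0,[0,0,0],[0,0,0]]]';python3 -m crank '[[0,[0,0,0],[0,0,0]],[0,[0,0,0],[0,0,0]]]'
```

```text
time: 1.95
tcp_pos: [468.4, -365.0, 16.6]
orientation: [3.142, -0.002, -0.712]
force: [0.7, -0.5, 0.7]
opening: 85.6
time: 2.45
tcp_pos: [468.1, -364.5, 15.7]
orientation: [3.142, -0.0, -0.712]
force: [-0.0, -0.3, 0.1]
opening: 12.4
time: 2.7
tcp_pos: [468.0, -364.5, 15.6]
orientation: [3.142, -0.0, -0.712]
force: [-0.0, -0.2, 0.5]
opening: -0.2
```

Run:
```python
from h import *
o=ctrl.get_obs();c=ctrl.get_calibration("wrist");p,d=ctrl.snapshot("wrist");cv2.imwrite("pics/w3.png",p)
print(o["tcp_pos"],o["orientation"],o["force"])
m=hsv(p,(22,130,50),(34,255,255));print("yel51",rect(c,m,51,True))
```

```text
[ 468.00180349 -364.54371416   15.6223289 ] [ 3.14151841e+00 -7.28676479e-05 -7.12071430e-01] [-0.00319981 -0.20674209  0.50457375]
yel51 ((493.6455383300781, -334.11468505859375), (42.994178771972656, 84.64739990234375), 48.8763427734375)
```

View pics/w3.png

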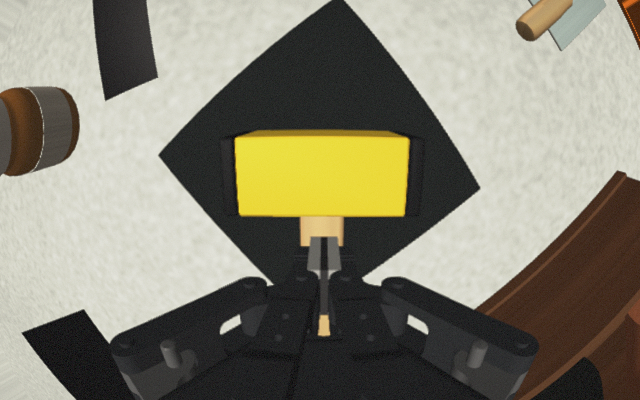

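Run:
```python
from h import *
c=ctrl.get_calibration("wrist");p,d=ctrl.snapshot("wrist")
for n,uv in dict(yel=(320,180),hand=(305,230),hand2=(340,230),tipL=(315,245),tipR=(333,245),finL=(310,262),slot=(324,325),mat=(320,90),table=(120,180)).items():
    K=c["mtx"];o,r=rays(c,uv,True);cam=r@c["R"].T
    z=d[uv[1],uv[0]];print(n,z,(o+r[0]*z/cam[0,2]).round(1))
print("cam",o)
for n,(uv) in dict(yel=(445,233),table=(400,320),mat=(422,255)).items():
    pass
ct=ctrl.get_calibration("top");dt=np.load("pics/top0.npy")
for uv in((444,231),(463,250),(400,320),(422,255),(311,188)):
    o,r=rays(ct,uv);print(uv,(o+r[0]*dt[uv[1],uv[0]]).round(1))
```

```text
yel 146.3435 [ 491.5 -335.8   52.1]
hand 166.25044 [ 465.4 -353.2   40.1]
hand2 166.29442 [ 479.7 -365.6   40.1]
tipL 139.30122 [ 472.4 -354.5   67.1]
tipR 138.98396 [ 478.7 -359.8   67.4]
finL 124.120605 [ 471.  -353.7   83. ]
slot 184.7004 [ 430.2 -409.7   39.8]
mat 179.9908 [ 520.8 -301.1    4. ]
table 198.56895 [ 370.3 -243.8    0.6]
cam [ 514.11520535 -312.40979454  195.04751249]
(444, 231) [ 494.2 -328.    49.3]
(463, 250) [ 441.1 -383.4   39.3]
(400, 320) [ 239.5 -208.2    1.7]
(422, 255) [ 425.7 -275.4    5. ]
(311, 188) [616.1  50.8  44.5]
```

Run:
```python
from h import *
c=ctrl.get_calibration("wrist");p,d=ctrl.snapshot("wrist")
for u in (316,330):
  for v in range(226,275,3):
    o,r=rays(c,(u,v),True);cam=r@c["R"].T
    z=d[v,u];X=o+r[0]*z/cam[0,2];print(u,v,round(float(z),1),X.round(1),p[v,u])
T=ctrl.get_obs()["tcp_pos"]
for h in (0,19,45,60): print(h,project(c,T+[0,0,h],True))
s,_=ctrl.snapshot("side");cs=ctrl.get_calibration("side")
for h in (0,19,45): print("side",project(cs,T+[0,0,h]))
u,v=project(cs,T)[0].astype(int)
cv2.imwrite("pics/s4.png",cv2.resize(s[max(v-90,0):v+60,u-90:u+110],None,fx=4,fy=4))
```

```text
316 226 166.9 [ 471.1 -355.7   38.9] [135 200 228]
316 229 167.2 [ 470.  -357.    39.1] [132 197 228]
316 232 165.4 [ 469.5 -357.7   41.2] [134 200 229]
316 235 167.5 [ 467.9 -359.4   39.7] [133 198 230]
316 238 146.3 [ 472.8 -354.5   59.8] [ 98 103 104]
316 241 142.3 [ 473.1 -354.4   63.9] [ 99 105 105]
316 244 140.2 [ 472.8 -354.8   66.1] [ 96 102 103]
316 247 137.4 [ 472.7 -354.9   69.1] [ 95 100 102]
316 250 133.9 [ 473.  -354.8   72.7] [ 97 101 105]
316 253 131.5 [ 472.9 -355.    75.2] [ 96 101 103]
316 256 129.2 [ 472.8 -355.2   77.7] [ 98 103 104]
316 259 126.5 [ 472.9 -355.2   80.5] [100 106 106]
316 262 123.7 [ 473.  -355.2   83.4] [ 92  99 100]
316 265 122.0 [ 472.8 -355.5   85.3] [ 99 104 105]
316 268 118.0 [ 473.3 -355.    89.2] [ 99 105 105]
316 271 117.4 [ 472.8 -355.6   90.1] [172 181 186]
316 274 112.4 [ 473.9 -354.6   94.9] [82 84 85]
330 226 165.6 [ 477.1 -360.2   40.2] [128 192 223]
330 229 166.4 [ 475.9 -361.7   39.8] [125 189 221]
330 232 166.8 [ 474.8 -363.    39.9] [127 192 222]
330 235 167.0 [ 473.7 -364.2   40.2] [128 190 223]
330 238 146.5 [ 477.8 -358.9   5
[... 166 characters left out ...]
 103]
330 250 135.8 [ 477.1 -359.4   71. ] [ 95 100 102]
330 253 131.0 [ 477.6 -358.7   75.7] [ 99 105 106]
330 256 128.3 [ 477.5 -358.7   78.5] [100 107 107]
330 259 126.5 [ 477.2 -359.    80.6] [ 98 105 106]
330 262 124.7 [ 477.  -359.3   82.5] [ 98 103 104]
330 265 121.4 [ 477.2 -358.9   85.8] [ 97 104 107]
330 268 118.4 [ 477.3 -358.7   88.8] [ 97 102 105]
330 271 117.8 [ 476.8 -359.3   89.7] [176 184 189]
330 274 112.4 [ 477.8 -358.    94.9] [140 150 151]
0 [[322.51973623 225.52367978]]
19 [[322.37809991 237.69489644]]
45 [[322.13357257 258.87972171]]
60 [[321.95678807 274.33544446]]
side [[289.27522959 326.66419057]]
side [[288.85434976 322.68790259]]
side [[288.26201404 317.09177459]]
```

View pics/s4.png

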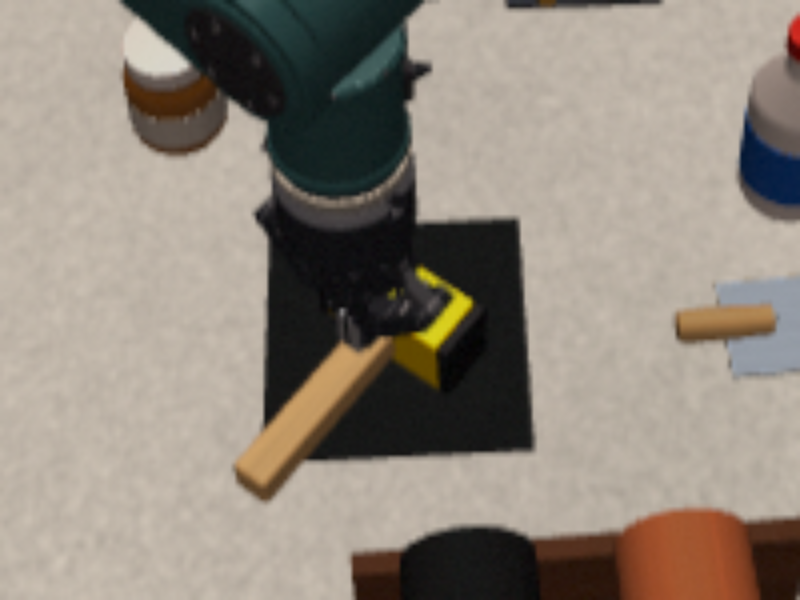

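Run:
```python
from h import *
f=np.load("pics/w1.npz");c=dict(mtx=f["mtx"],R=f["R"],t=f["t"]);d=f["d"]
for uv in((232,249),(228,255),(220,270),(416,249),(420,256),(430,275),(205,275),(320,335),(300,345),(320,390)):
    o,r=rays(c,uv,True);cam=r@c["R"].T;z=d[uv[1],uv[0]];X=o+r[0]*z/cam[0,2]
    D=X-[426.35,-384.07,194.93];y=-.712
    print(uv,z,"tool",[round(float(v),1) for v in(D[0]*np.cos(y)+D[1]*np.sin(y),D[0]*np.sin(y)-D[1]*np.cos(y),-D[2])])
```

```text
(232, 249) 138.72247 tool [-41.9, -8.3, -52.9]
(228, 255) 132.33678 tool [-41.9, -8.4, -59.5]
(220, 270) 120.264626 tool [-41.8, -7.8, -72.2]
(416, 249) 137.29854 tool [43.4, -8.9, -54.0]
(420, 256) 131.24748 tool [43.6, -8.5, -60.4]
(430, 275) 116.091835 tool [43.3, -7.9, -76.4]
(205, 275) 110.35053 tool [-44.6, -10.6, -81.7]
(320, 335) 82.82702 tool [-0.1, -8.9, -110.8]
(300, 345) 76.1617 tool [-5.4, -10.8, -117.2]
(320, 390) 61.3859 tool [0.2, -10.5, -132.6]
```

```bash
python3 -m crank '[[1,[0,0,0],[0,0,0]],[1,[0,0,0],[0,0,0]],[1,[0,0,0],[0,0,0]],[1,[0,0,0.5],[0,0,0]],[1,[0,0,0.8],[0,0,0]]]'; python3 -m crank '[[1,[0,0,0.25],[0,0,0]],[1,[0,0,0.48],[0,0,0]],[1,[0,0,0.48],[0,0,0]]]';  python3 -m crank '[[0,[0,0,0],[0,0,0]],[0,[0,0,0],[0,0,0]],[0,[0,0,0],[0,0,0]],[0,[0,0,0],[0,0,0]],[0,[0,0,0],[0,0,0]]]'
```

```text
time: 3.52
tcp_pos: [467.6, -364.2, -17.3]
orientation: [3.142, 0.001, -0.712]
force: [-0.5, -0.7, -0.6]
opening: 85.5
time: 3.9
tcp_pos: [467.5, -364.0, -36.6]
orientation: [-3.142, 0.002, -0.712]
force: [0.9, 0.2, 1.0]
opening: 85.5
time: 4.53
tcp_pos: [468.7, -365.3, -32.5]
orientation: [3.141, -0.003, -0.712]
force: [-2.1, 2.4, 9.1]
opening: 23.4
```

```bash
python3 -m crank '[[0,[0,0,-0.5],[0,0,0]],[0,[0,0,-1.5],[0,0,0]],[0,[0,0,-2.9],[0,0,0]],[0,[0,0,-3.8],[0,0,0]],[0,[0,0,-3.8],[0,0,0]]]'
python3 - <<'E'
from h import *
o=ctrl.get_obs();print(o["tcp_pos"],o["orientation"],o["force"],o["opening"])
p,d=ctrl.snapshot("top");c=ctrl.get_calibration("top");cv2.imwrite("pics/t5.png",p)
# green cheeks, red lug, block top, refined on z=40/44
for nm,m,z in(("green",hsv(p,(45,80,20),(90,255,255),(255,160,370,215)),40),):
    n_,_,s,ce=cv2.connectedComponentsWithStats(m)
    G=[plane(c,ce[i],z)[0] for i in range(1,n_) if s[i,4]>100];print(nm,np.round(G,1))
g=sorted(G,key=lambda v:-v[1]);e=g[0]-g[1];print("sep",np.linalg.norm(e),"yaw",-np.arctan2(e[0],e[1]),"mid",(g[0]+g[1])/2)
g2=cv2.cvtColor(p,cv2.COLOR_BGR2GRAY)
hs=cv2.cvtColor(p,cv2.COLOR_BGR2HSV)
for uv in((290,197),(313,196),(331,200),(320,175),(289,182)):print(uv,p[uv[1],uv[0]],hs[uv[1],uv[0]])
E
```

```text
time: 5.15
tcp_pos: [469.7, -366.2, 120.3]
orientation: [3.141, -0.008, -0.712]
force: [0.1, 0.5, -3.9]
opening: 23.3
[ 469.71916177 -366.15710682  120.26572485] [ 3.14102485 -0.00813854 -0.71196343] [ 0.08757202  0.46854308 -3.94772844] 23.27729450631307
green [[614.7 160.1  40. ]
 [606.4 -66.9  40. ]]
sep 227.1733219125959 yaw -0.03615047713744844 mid [610.5497072   46.61990116  40.        ]
(290, 197) [ 46  56 232] [  2 204 232]
(313, 196) [193 187 182] [106  15 193]
(331, 200) [223 236 237] [ 28  15 237]
(320, 175) [87 81 76] [106  32  87]
(289, 182) [187 181 175] [105  16 187]
```

```bash
python3 -m crank '[[0,[-0.6,-0.8,0],[0,0,0]],[0,[-1.4,-1.85,0],[0,0,0]],[0,[-2.2,-2.95,0],[0,0,0]],[0,[-3.0,-4.0,0],[0,0,0]],[0,[-3.8,-5.05,0],[0,0,0]]]'; python3 -m crank '[[0,[-0.7,-0.9,0],[0,0,-1.6]],[0,[-1.4,-1.8,0],[0,0,-3.3]],[0,[-2.0,-2.65,0],[0,0,-5]],[0,[-2.5,-3.3,0],[0,0,-6.6]],[0,[-2.64,-3.48,0],[0,0,-7.75]]]'; python3 -m crank '[[0,[0,0,0],[0,0,0]],[0,[0,0,0],[0,0,0]]]'
python3 - <<'E'
from h import *
o=ctrl.get_obs();c=ctrl.get_calibration("wrist");p,d=ctrl.snapshot("wrist");cv2.imwrite("pics/w6.png",p)
np.savez("pics/w6.npz",d=d,**c)
print(o["tcp_pos"],o["orientation"],o["force"],o["opening"])
E
```

```text
time: 5.82
tcp_pos: [482.6, -109.9, 112.3]
orientation: [3.139, 0.006, -0.712]
force: [1.0, -0.3, -3.8]
opening: 23.3
time: 6.45
tcp_pos: [493.4, 64.1, 112.2]
orientation: [3.142, 0.007, -0.029]
force: [-0.7, -0.5, -2.1]
opening: 23.2
time: 6.7
tcp_pos: [494.8, 61.5, 114.3]
orientation: [3.141, 0.004, -0.038]
force: [0.3, -0.8, -3.3]
opening: 23.4
[494.7566205   61.514747   114.32453542] [ 3.14085791  0.00371987 -0.03764021] [ 0.29150837 -0.83158162 -3.3423969 ] 23.442718301010633
```

View pics/w6.png

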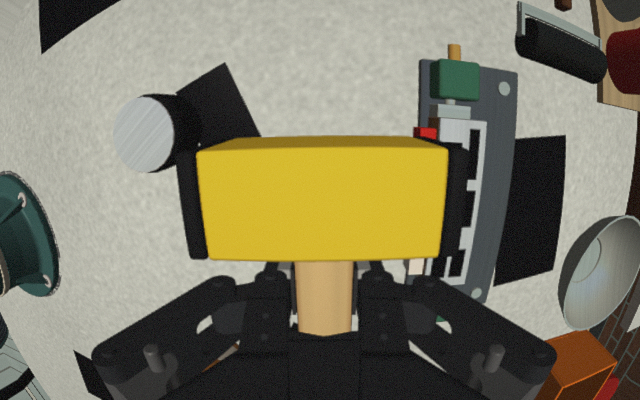

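Run:
```python
from h import *
p=cv2.imread("pics/w6.png");f=np.load("pics/w6.npz");c=dict(mtx=f["mtx"],R=f["R"],t=f["t"]);d=f["d"]
def pt(u,v):
    o,r=rays(c,(u,v),True);cam=r@c["R"].T;return (o+r[0]*d[v,u]/cam[0,2]).round(1)
ph=[pt(u,v) for u in(240,320,400) for v in(170,200,240)];zt=np.median([q[2] for q in ph]);print("head top z",zt,[q[2] for q in ph])
m=hsv(p,(22,130,50),(34,255,255),(190,140,460,270));print("yel",rect(c,m,zt,True))
red=hsv(p,(0,150,60),(6,255,255),(405,110,445,145))|hsv(p,(174,150,60),(180,255,255),(405,110,445,145))
ys,xs=np.nonzero(red);print("red px",xs.min(),xs.max(),ys.min(),ys.max())
for v in (129,132,135): 
    u=xs[ys==v].min();print("red edge",v,plane(c,(u-.5,v),36,True).round(1),pt(u+3,v))
g=hsv(p,(45,80,20),(90,255,255),(420,50,490,110));k=rect(c,g,40,True);print("green",k, pt(460,85))
# bed plate outline left edge
for v in (70,80,100,110,120):
    row=p[v].astype(int).sum(1);j=[u for u in range(395,445) if row[u]<350][:1];print("plate",v,j,plane(c,(j[0],v),10,True).round(1) if j else None)
j=[u for u in range(500,530)]
for v in (80,100,120): 
    row=p[v].astype(int).sum(1);q=[u for u in range(490,530) if row[u]>400];print("plateR",v,[plane(c,(q[0],v),10,True).round(1)] if q else None, q[:3])
```

```text
head top z 199.0 [np.float64(198.7), np.float64(199.0), np.float64(199.3), np.float64(198.5), np.float64(198.7), np.float64(199.8), np.float64(199.1), np.float64(198.2), np.float64(199.4)]
yel ((496.239990234375, 101.56253814697266), (42.31194305419922, 83.04045867919922), 88.32075500488281)
red px 414 436 127 139
red edge 129 [[572.9 114.5  36. ]] [578.5 114.   27.7]
red edge 132 [[572.9 111.9  36. ]] [578.2 111.4  28.8]
red edge 135 [[572.9 109.3  36. ]] [577.9 108.8  29.9]
green ((610.5762329101562, 158.5035400390625), (34.520137786865234, 47.107086181640625), 87.7950210571289) [614.1 153.7  41.7]
plate 70 [419] [[586.8 168.8  10. ]]
plate 80 [418] [[585.5 159.2  10. ]]
plate 100 [419] [[586.  140.3  10. ]]
plate 110 [418] [[584.9 130.8  10. ]]
plate 120 [418] [[584.9 121.4  10. ]]
plateR 80 [array([[698.7, 167.8,  10. ]])] [518, 519, 520]
plateR 100 [array([[697.1, 146.6,  10. ]])] [517, 518, 519]
plateR 120 [array([[697.5, 125.6,  10. ]])] [517, 518, 519]
```

```bash
python3 -m crank '[[0,[0,0.03,1],[0,0,0]],[0,[0,0.03,2.3],[0,0,0]],[0,[0,0.03,3.2],[0,0,0]],[0,[0,0.03,3.4],[0,0,0]],[0,[0.3,0.03,3.4],[0,0,0]]]'; python3 -m crank '[[0,[0.1,0,0],[0,0,0]],[0,[0.1,0,0],[0,0,0]],[0,[0.1,0,0],[0,0,0]]]'
python3 - <<'E'
from h import *
for i in range(3):
    o=ctrl.get_obs();p,d=ctrl.snapshot("wrist");print(o["tcp_pos"],o["orientation"],o["force"],o["opening"])
c=ctrl.get_calibration("wrist");cv2.imwrite("pics/w7.png",p);np.savez("pics/w7.npz",d=d,**c)
m=hsv(p,(22,130,50),(34,255,255),(150,100,500,270));print("yel",rect(c,m,63,True),rect(c,m,65,True))
E
```

```text
time: 7.38
tcp_pos: [508.0, 60.1, -19.4]
orientation: [3.141, 0.0, -0.037]
force: [0.8, -0.1, -2.8]
opening: 23.2
time: 7.75
tcp_pos: [512.5, 60.3, -18.7]
orientation: [3.142, -0.001, -0.036]
force: [-0.9, -0.4, -3.4]
opening: 23.3
[512.48470075  60.323812   -18.69419386] [ 3.14155529e+00 -1.44259385e-03 -3.56999957e-02] [-0.87290998 -0.38789415 -3.35059898] 23.34229165877505
[512.15490645  60.34118925 -18.9866252 ] [ 3.14153867e+00 -9.14175637e-04 -3.56498018e-02] [ 0.16506225  0.5216042  -3.2570462 ] 23.391763830663162
[511.94103983  60.37102064 -19.19180182] [ 3.14156220e+00 -5.53660322e-04 -3.56432618e-02] [-0.81567655  0.82067216 -3.60752616] 23.305948488685875
yel ((512.8722534179688, 99.92546081542969), (43.73505401611328, 85.13337707519531), 88.61212921142578) ((512.9056396484375, 100.53483581542969), (42.83415985107422, 83.37974548339844), 88.61212921142578)
```

```bash
python3 -m crank '[[0,[0.12,0,0.03],[0,0,0]],[0,[0.25,0,0.05],[0,0,0]],[0,[0.25,0,0.05],[0,0,0]]]'; for i in 1 2 3; do python3 -m crank '[[0,[0.025,0,0],[0,0,0]],[0,[0.05,0,0],[0,0,0]]]'|grep -v orie; done
```

```text
time: 8.28
tcp_pos: [522.4, 59.9, -21.7]
orientation: [3.141, -0.0, -0.036]
force: [-0.3, 0.5, -3.3]
opening: 23.1
time: 8.52
tcp_pos: [523.8, 59.9, -21.7]
force: [0.0, 0.4, -2.9]
opening: 23.1
time: 8.78
tcp_pos: [525.9, 59.8, -21.6]
force: [0.6, -0.8, -3.2]
opening: 23.6
time: 9.02
tcp_pos: [526.5, 59.7, -21.8]
force: [-5.9, 0.0, -0.2]
opening: 23.4
```

```bash
for i in 1 2; do python3 -m crank '[[0,[0.025,0,0],[0,0,0]],[0,[0.05,0,0],[0,0,0]]]'|grep -v orie; done; python3 -m crank '[[0,[0.05,0,0],[0,0,0]],[0,[0.05,0,0],[0,0,0]]]'
```

```text
time: 9.28
tcp_pos: [526.4, 59.7, -22.2]
force: [-11.2, -0.7, 3.4]
opening: 23.0
time: 9.52
tcp_pos: [526.3, 59.6, -22.5]
force: [-15.5, -1.0, 5.5]
opening: 23.3
time: 9.78
tcp_pos: [526.9, 59.8, -22.7]
orientation: [3.141, 0.015, -0.034]
force: [-18.0, -1.0, 7.7]
opening: 23.1
```

```bash
cat > lead.py <<'E'
# measure from top + wrist: lugs and head
from h import *
import sys
o=ctrl.get_obs();print("tcp",o["tcp_pos"].round(1),"yaw",o["orientation"][2].round(4),"f",o["force"].round(1),"t",o["time"])
c=ctrl.get_calibration("top");p,d=ctrl.snapshot("top");cv2.imwrite("pics/%s_t.png"%sys.argv[1],p)
W=cv2.cvtColor(p,cv2.COLOR_BGR2LAB).astype(float)
# grey metal top / black shapes: bright bluish block top rectangle
s,_=ctrl.snapshot("side");cv2.imwrite("pics/%s_s.png"%sys.argv[1],s)
cw=ctrl.get_calibration("wrist");w,dw=ctrl.snapshot("wrist");cv2.imwrite("pics/%s_w.png"%sys.argv[1],w);np.savez("pics/%s_w.npz"%sys.argv[1],d=dw,**cw)
red=lambda q:hsv(q,(0,150,60),(6,255,255))|hsv(q,(174,150,60),(180,255,255))
m=red(p);z=np.zeros_like(m);z[170:215,270:370]=m[170:215,270:370]
if z.any(): print("top red",cen(z),plane(c,cen(z)[0],36).round(1))
# metal top front edge in top view, unobstructed: per column the dark->light transition
E
python3 lead.py r1
```

```text
tcp [526.9  59.8 -22.7] yaw -0.0342 f [-18.   -1.    7.7] t 9.775
```

```bash
for i in 1 2 3; do python3 -m crank '[[0,[0.03,0,0],[0,0,0]]]'|egrep 'tcp|force'; done
```

```text
tcp_pos: [527.3, 59.8, -22.7]
force: [-20.1, -0.6, 8.9]
tcp_pos: [528.2, 60.0, -22.7]
force: [-20.9, 0.5, 9.0]
tcp_pos: [529.2, 60.2, -22.8]
force: [-20.3, 1.7, 9.7]
```

```bash
for i in 1 2 3; do python3 -m crank '[[0,[0.03,0,0],[0,0,0]]]'|egrep 'tcp|force'; done; python3 -m crank '[[0,[-0.1,0,0],[0,0,0]],[0,[-0.3,0,0],[0,0,0]],[0,[-0.5,0,0],[0,0,0]],[0,[-0.8,0,0],[0,0,0]],[0,[-0.8,0,0],[0,0,0]]]'; python3 lead.py r2
```

```text
tcp_pos: [530.4, 60.3, -22.7]
force: [-20.9, 1.2, 8.7]
tcp_pos: [531.5, 60.5, -22.8]
force: [-20.3, 1.3, 9.1]
tcp_pos: [532.7, 60.7, -22.8]
force: [-20.9, 2.1, 9.2]
time: 11.3
tcp_pos: [508.1, 60.4, -21.6]
orientation: [3.141, 0.0, -0.036]
force: [-0.2, 0.0, -2.6]
opening: 23.2
tcp [508.1  60.4 -21.6] yaw -0.0357 f [-0.2  0.  -2.6] t 11.3
top red (array([293.78, 195.56]), 50.0) [[594.9 101.   36. ]]
```

```bash
cat > edge.py <<'E'
from h import *
import sys
def edge(fn):
    # front edge of metal top in top view -> lead of red end
    p=cv2.GaussianBlur(cv2.cvtColor(cv2.imread(fn),cv2.COLOR_BGR2GRAY),(3,1),0).astype(float)
    c=ctrl.get_calibration("top");P=[]
    for u in range(288,338):
        col=p[158:196,u]
        for i in range(1,len(col)-1):
            if col[i]<135<=col[i+1] and col[:i].max()<140 or (col[i]<135<=col[i+1] and i>3 and col[max(0,i-6):i].max()<135):
                P.append(plane(c,(u,158+i+(135-col[i])/(col[i+1]-col[i])),44)[0]);break
    P=np.array(P);
    for _ in range(3):
        k=np.polyfit(P[:,1],P[:,0],1);r=P[:,0]-np.polyval(k,P[:,1]);P=P[abs(r)<max(1.5,2*r.std())]
    b=np.array([np.cos(-.036),np.sin(-.036)])
    lead=(k[0]-0.036)*104
    xr=np.polyval(k,100);xw=np.polyval(k,-4)
    print(fn,len(P),"slope",k[0].round(4),"lead(red-white)",lead.round(1),"front x at red/white lug y",xr.round(1),xw.round(1))
for f in sys.argv[1:]: edge(f)
E
python3 edge.py pics/top0.png pics/t5.png pics/r1_t.png pics/r2_t.png
```

```text
pics/top0.png 50 slope 0.0388 lead(red-white) 0.3 front x at red/white lug y 639.4 635.4
pics/t5.png 50 slope 0.0384 lead(red-white) 0.3 front x at red/white lug y 639.8 635.8
pics/r1_t.png 50 slope 0.0453 lead(red-white) 1.0 front x at red/white lug y 640.7 636.0
pics/r2_t.png 50 slope 0.0966 lead(red-white) 6.3 front x at red/white lug y 647.6 637.6
```

```bash
python3 -m crank '[[0,[0,0.6,0],[0,0,0]],[0,[0,1.6,0],[0,0,0]],[0,[0,2.4,0],[0,0,0]],[0,[0.2,2.6,0],[0,0,0]],[0,[0.3,2.6,0],[0,0,0]]]'; for i in 1 2 3 4 5 6; do python3 -m crank '[[0,[0.04,0,0],[0,0,0]],[0,[0.04,0,0],[0,0,0]]]'|egrep 'tcp|force'; done
```

```text
time: 12.08
tcp_pos: [518.4, -44.3, -21.4]
orientation: [-3.141, -0.001, -0.037]
force: [0.6, 0.3, -3.2]
opening: 23.3
tcp_pos: [519.0, -43.1, -21.7]
force: [0.5, 0.0, -3.5]
tcp_pos: [520.6, -43.7, -21.6]
force: [0.5, 1.6, -3.4]
tcp_pos: [522.3, -44.1, -21.6]
force: [-0.2, 0.7, -3.3]
tcp_pos: [523.4, -44.2, -21.7]
force: [-1.1, -0.1, -2.8]
tcp_pos: [523.4, -44.3, -22.0]
force: [-5.5, -0.5, 0.3]
tcp_pos: [523.8, -44.3, -22.1]
force: [-8.6, -0.1, 1.3]
```

```bash
for i in 1 2 3 4 5 6 7 8 9 10; do python3 -m crank '[[0,[0.04,0,0],[0,0,0]]]'|egrep 'tcp|force'|tr '\n' ' '; done; python3 lead.py a >/dev/null; python3 edge.py pics/a_t.png
```

```text
tcp_pos: [525.1, -44.5, -22.2] force: [-8.5, -1.3, 1.8] tcp_pos: [526.8, -44.8, -22.2] force: [-10.3, -2.1, 1.8] tcp_pos: [528.4, -45.0, -22.2] force: [-9.4, -2.7, 1.1] tcp_pos: [530.0, -45.3, -22.3] force: [-8.5, -2.9, 1.9] tcp_pos: [531.4, -45.5, -22.3] force: [-11.1, -3.5, 2.4] tcp_pos: [532.1, -45.6, -22.4] force: [-12.3, -3.2, 3.2] tcp_pos: [533.2, -45.8, -22.5] force: [-13.3, -4.4, 3.1] tcp_pos: [534.3, -46.1, -22.6] force: [-15.3, -5.0, 2.2] tcp_pos: [535.3, -46.1, -23.0] force: [-14.6, -5.2, 2.6] tcp_pos: [536.5, -46.2, -23.3] force: [-15.4, -4.6, 3.1] pics/a_t.png 42 slope 0.0026 lead(red-white) -3.5 front x at red/white lug y 650.0 649.7
```

```bash
python3 -m crank '[[0,[0.04,0,0],[0,0,0]]]'|egrep 'tcp|force'|tr '\n' ' ';python3 -m crank '[[0,[-0.1,0,0],[0,0,0]],[0,[-0.3,0,0],[0,0,0]],[0,[-0.6,0,0],[0,0,0]],[0,[-0.75,0,0],[0,0,0]],[0,[-0.75,0,0],[0,0,0]]]'; python3 lead.py b ; python3 edge.py pics/b_t.png
```

```text
tcp_pos: [538.0, -46.4, -23.3] force: [-14.9, -5.2, 3.7] time: 15.72
tcp_pos: [514.2, -43.7, -21.5]
orientation: [3.142, -0.0, -0.036]
force: [-0.6, 0.1, -2.9]
opening: 23.4
tcp [514.2 -43.7 -21.5] yaw -0.0357 f [-0.6  0.1 -2.9] t 15.725
top red (array([294.8       , 194.96923077]), 65.0) [[596.7  98.   36. ]]
pics/b_t.png 50 slope -0.014 lead(red-white) -5.2 front x at red/white lug y 650.2 651.7
```

```bash
python3 -m crank '[[0,[0,-0.6,0],[0,0,0]],[0,[0,-1.6,0],[0,0,0]],[0,[0,-2.4,0],[0,0,0]],[0,[0,-2.62,0],[0,0,0]],[0,[0.25,-2.62,0],[0,0,0]]]'|egrep 'tcp|force'; for i in 1 2 3 4 5 6 7 8 9 10 11 12; do python3 -m crank '[[0,[0.04,0,0],[0,0,0]]]'|egrep 'tcp|force'|tr '\n' ' '; done; python3 lead.py c; python3 edge.py pics/c_t.png
```

```text
tcp_pos: [528.3, 60.6, -21.8]
force: [-0.6, -0.4, -3.2]
tcp_pos: [531.3, 59.4, -21.4] force: [-0.1, -0.2, -2.3] tcp_pos: [531.8, 59.4, -21.7] force: [-0.1, 0.0, -3.5] tcp_pos: [533.2, 59.6, -21.7] force: [-0.6, -0.5, -2.5] tcp_pos: [534.7, 59.9, -21.6] force: [0.2, 0.8, -4.0] tcp_pos: [536.3, 60.1, -21.6] force: [0.8, 0.6, -3.4] tcp_pos: [537.0, 60.0, -21.8] force: [-3.8, -0.7, -1.9] tcp_pos: [537.1, 60.0, -22.1] force: [-7.6, -1.3, 0.6] tcp_pos: [537.2, 59.9, -22.4] force: [-10.1, -0.1, 2.1] tcp_pos: [538.7, 60.1, -22.5] force: [-10.7, -0.1, 1.8] tcp_pos: [540.2, 60.3, -22.5] force: [-9.1, 0.3, 2.1] tcp_pos: [541.4, 60.5, -22.5] force: [-12.6, 1.2, 3.2] tcp_pos: [542.3, 60.6, -22.5] force: [-13.5, 1.0, 4.8] tcp [542.3  60.6 -22.5] yaw -0.0342 f [-13.5   1.    4.8] t 18.0
pics/c_t.png 50 slope 0.0257 lead(red-white) -1.1 front x at red/white lug y 655.5 652.8
```

```bash
for i in 1 2 3 4 5 6; do python3 -m crank '[[0,[0.04,0,0],[0,0,0]]]'|egrep 'tcp|force'|tr '\n' ' '; done; python3 lead.py d; python3 edge.py pics/d_t.png
```

```text
tcp_pos: [543.4, 60.7, -22.4] force: [-15.0, 1.5, 5.8] tcp_pos: [544.3, 60.8, -22.5] force: [-16.9, 1.6, 7.7] tcp_pos: [545.6, 60.9, -22.4] force: [-17.4, 2.9, 7.1] tcp_pos: [547.2, 61.1, -22.4] force: [-16.7, 2.1, 6.7] tcp_pos: [549.0, 61.2, -22.5] force: [-15.2, 3.1, 6.1] tcp_pos: [550.7, 61.3, -22.5] force: [-15.1, 2.9, 6.3] tcp [550.7  61.3 -22.5] yaw -0.0337 f [-15.1   2.9   6.3] t 18.9
pics/d_t.png 42 slope 0.0976 lead(red-white) 6.4 front x at red/white lug y 665.4 655.3
```

```bash
python3 -m crank '[[0,[-0.1,0,0],[0,0,0]],[0,[-0.4,0,0],[0,0,0]],[0,[-0.75,0,0],[0,0,0]],[0,[-0.75,0.6,0],[0,0,0]],[0,[-0.75,1.6,0],[0,0,0]]]'|egrep 'tcp|force'; python3 -m crank '[[0,[0,0.8,0],[0,0,0]],[0,[0,1.02,0],[0,0,0]],[0,[0.2,1.02,0],[0,0,0]],[0,[0.3,1.02,0],[0,0,0]]]'|egrep 'tcp|force'; for i in 1 2 3 4 5 6 7 8 9; do python3 -m crank '[[0,[0.04,0,0],[0,0,0]]]'|egrep 'tcp|force'|tr '\n' ' '; done; python3 lead.py e; python3 edge.py pics/e_t.png
```

```text
tcp_pos: [524.4, -3.2, -21.3]
force: [0.7, -0.2, -3.2]
tcp_pos: [536.1, -43.7, -21.4]
force: [-0.8, 0.9, -3.0]
tcp_pos: [537.4, -43.7, -21.6] force: [1.1, -0.8, -4.6] tcp_pos: [538.6, -44.0, -21.8] force: [-0.1, 0.7, -3.1] tcp_pos: [540.1, -44.4, -21.7] force: [0.1, -0.5, -2.3] tcp_pos: [540.9, -44.6, -21.8] force: [-4.6, 0.7, -1.9] tcp_pos: [540.8, -44.7, -22.0] force: [-8.5, 0.2, 1.0] tcp_pos: [540.9, -44.7, -22.2] force: [-11.3, 0.5, 3.8] tcp_pos: [542.3, -44.8, -22.3] force: [-11.0, -0.8, 3.2] tcp_pos: [544.0, -45.1, -22.2] force: [-10.9, -0.4, 2.2] tcp_pos: [545.5, -45.3, -22.3] force: [-10.4, -0.4, 2.8] tcp [545.5 -45.3 -22.3] yaw -0.0352 f [-10.4  -0.4   2.8] t 21.3
top red (array([294.33333333, 189.65217391]), 69.0) [[612.3  99.6  36. ]]
pics/e_t.png 42 slope 0.0682 lead(red-white) 3.3 front x at red/white lug y 666.6 659.5
```

```bash
for i in 1 2 3 4 5; do python3 -m crank '[[0,[0.04,0,0],[0,0,0]]]'|egrep 'tcp|force'|tr '\n' ' '; done; python3 lead.py f; python3 edge.py pics/f_t.png
```

```text
tcp_pos: [547.0, -45.5, -22.2] force: [-10.0, -1.7, 2.9] tcp_pos: [548.6, -45.7, -22.3] force: [-11.6, -2.1, 2.3] tcp_pos: [550.2, -45.9, -22.3] force: [-11.9, -1.7, 1.9] tcp_pos: [551.8, -46.2, -22.4] force: [-10.6, -2.3, 0.9] tcp_pos: [552.9, -46.4, -22.5] force: [-12.3, -3.5, 1.3] tcp [552.9 -46.4 -22.5] yaw -0.0348 f [-12.3  -3.5   1.3] t 22.075
top red (array([294.86666667, 189.34666667]), 75.0) [[613.3  98.1  36. ]]
pics/f_t.png 40 slope 0.0163 lead(red-white) -2.0 front x at red/white lug y 667.8 666.1
```

```bash
python3 -m crank '[[0,[0.045,0,0],[0,0,0]]]'|egrep 'tcp|force'|tr '\n' ' ';  python3 lead.py g; python3 edge.py pics/g_t.png
```

```text
tcp_pos: [558.3, -45.8, -22.2] force: [0.3, -0.3, -4.3] tcp [558.3 -45.8 -22.2] yaw -0.0361 f [ 0.3 -0.3 -4.3] t 22.35
top red (array([296.98611111, 188.29166667]), 72.0) [[616.4  92.   36. ]]
pics/g_t.png 36 slope -0.0024 lead(red-white) -4.0 front x at red/white lug y 671.1 671.3
```

```bash
python3 -m crank '[[0,[-0.2,0,0],[0,0,0]],[0,[-0.6,0,0],[0,0,0]],[0,[-1.0,0,0],[0,0,0]],[0,[-1,0,0],[0,0,0]]]'; python3 lead.py h; python3 edge.py pics/h_t.png
python3 - <<'E'
import cv2
p=cv2.imread("pics/h_t.png");cv2.imwrite("pics/crop_h.png",cv2.resize(p[150:240,250:375],(800,576),interpolation=cv2.INTER_CUBIC))
E
```

```text
time: 23.0
tcp_pos: [518.7, -43.8, -21.6]
orientation: [-3.141, -0.0, -0.036]
force: [0.1, 0.2, -2.7]
opening: 23.8
tcp [518.7 -43.8 -21.6] yaw -0.0359 f [ 0.1  0.2 -2.7] t 23.0
top red (array([297.09375, 187.96875]), 64.0) [[617.4  91.7  36. ]]
pics/h_t.png 45 slope -0.0128 lead(red-white) -5.1 front x at red/white lug y 671.5 672.8
```

View pics/crop_h.png

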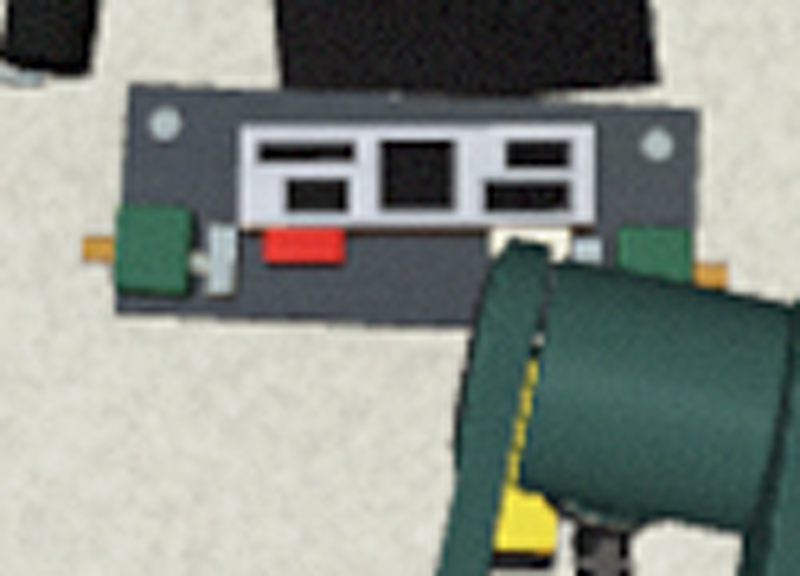

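```bash
python3 -m crank '[[0,[0,-0.8,-0.05],[0,0,0]],[0,[0,-1.8,-0.05],[0,0,0]],[0,[0.1,-2.45,-0.05],[0,0,0]],[0,[0.5,-2.45,-0.05],[0,0,0]],[0,[0.65,-2.45,-0.05],[0,0,0]]]'|egrep 'tcp|force'; for i in 1 2 3 4 5 6 7; do python3 -m crank '[[0,[0.04,0,0],[0,0,0]]]'|egrep 'tcp|force'|tr '\n' ' '; done; python3 lead.py i; python3 edge.py pics/i_t.png
```

```text
tcp_pos: [550.5, 53.4, -19.3]
force: [0.0, 0.4, -2.9]
tcp_pos: [551.1, 52.6, -19.7] force: [-0.8, 0.0, -3.5] tcp_pos: [551.9, 52.5, -19.8] force: [0.2, 0.0, -4.1] tcp_pos: [553.6, 52.5, -19.7] force: [-0.0, -0.1, -2.7] tcp_pos: [555.3, 52.6, -19.6] force: [-0.0, 0.1, -3.7] tcp_pos: [557.1, 52.6, -19.6] force: [-0.1, 0.1, -1.8] tcp_pos: [558.5, 52.6, -19.6] force: [-2.1, 0.0, -2.4] tcp_pos: [559.8, 52.8, -19.8] force: [-0.6, -0.0, -3.0] tcp [559.8  52.8 -19.8] yaw -0.0355 f [-0.6 -0.  -3. ] t 24.65
pics/i_t.png 45 slope 0.0008 lead(red-white) -3.7 front x at red/white lug y 673.0 673.0
```

```bash
for i in 1 2 3 4; do python3 -m crank '[[0,[0.04,0,0],[0,0,0]]]'|egrep 'tcp|force'|tr '\n' ' '; done; python3 lead.py j; python3 edge.py pics/j_t.png
```

```text
tcp_pos: [561.5, 52.6, -19.8] force: [-1.4, -0.3, -3.9] tcp_pos: [563.2, 52.5, -19.8] force: [-1.3, 0.2, -2.7] tcp_pos: [564.9, 52.4, -19.8] force: [-2.0, 1.0, -3.5] tcp_pos: [566.6, 52.3, -19.7] force: [-1.0, 0.3, -3.7] tcp [566.6  52.3 -19.7] yaw -0.0358 f [-1.   0.3 -3.7] t 25.3
pics/j_t.png 37 slope 0.051 lead(red-white) 1.6 front x at red/white lug y 680.4 675.1
```

```bash
for i in 1 2; do python3 -m crank '[[0,[0.04,0,0],[0,0,0]]]'|egrep 'tcp|force'|tr '\n' ' '; done;python3 -m crank '[[0,[-0.4,0,0],[0,0,0]],[0,[-1.2,0,0],[0,0,0]],[0,[-1.8,0,-0.6],[0,0,0]],[0,[-1.8,0,-2],[0,0,0]],[0,[-1.8,0,-3.4],[0,0,0]]]'; python3 lead.py k; python3 edge.py pics/k_t.png
```

```text
tcp_pos: [568.1, 52.2, -19.6] force: [-1.4, 1.2, -3.2] tcp_pos: [569.9, 52.3, -19.6] force: [-1.5, 0.4, -3.5] time: 26.32
tcp_pos: [497.9, 54.6, 117.8]
orientation: [3.141, -0.001, -0.036]
force: [0.9, 0.1, -2.6]
opening: 23.4
tcp [497.9  54.6 117.8] yaw -0.0361 f [ 0.9  0.1 -2.6] t 26.325
top red (array([297.05633803, 183.90140845]), 71.0) [[629.4  91.9  36. ]]
pics/k_t.png 45 slope 0.0738 lead(red-white) 3.9 front x at red/white lug y 684.5 676.9
```

```bash
python3 -m crank '[[0,[0,0.8,0],[0,0,0]],[0,[0,2.2,0],[0,0,0]],[0,[0,3.7,0],[0,0,0]],[0,[0,5.2,0],[0,0,0]],[0,[0,6.5,0],[0,0,0]]]'|egrep 'tcp|force'; python3 -m crank '[[0,[-0.1,1.2,0],[0,0,1.6]],[0,[-0.2,2.4,0],[0,0,3.3]],[0,[-0.3,3.3,0],[0,0,5]],[0,[-0.35,3.8,0],[0,0,6.6]],[0,[-0.35,4,0],[0,0,7.75]]]'|egrep 'tcp|force';python3 -m crank '[[0,[0,0,0],[0,0,0]],[0,[0,0,0],[0,0,0]]]'
python3 - <<'E'
from h import *
o=ctrl.get_obs();D=np.array([468.7,-365.3])-o["tcp_pos"][:2];y=o["orientation"][2]
print("units dx dy",(D[0]*np.cos(y)+D[1]*np.sin(y))/40,(D[0]*np.sin(y)-D[1]*np.cos(y))/40,"rz",np.degrees(y+.712)/5,"dz",(o["tcp_pos"][2]+31)/40)
E
```

```text
tcp_pos: [487.5, -207.0, 114.3]
force: [0.6, 0.4, -2.7]
tcp_pos: [467.6, -365.5, 113.6]
force: [0.9, 0.4, -3.1]
time: 27.98
tcp_pos: [468.5, -363.7, 115.1]
orientation: [-3.141, 0.002, -0.71]
force: [0.0, -0.7, -3.4]
opening: 23.2
units dx dy 0.02940758045081065 0.02769020496055047 rz 0.018013481402870683 dz 3.652144241234251
```

```bash
python3 -m crank '[[0,[0.03,0.03,1],[0,0,0]],[0,[0.03,0.03,2.2],[0,0,0]],[0,[0.03,0.03,3.1],[0,0,0]],[0,[0.03,0.03,3.4],[0,0,0]],[0,[0.03,0.03,3.5],[0,0,0]]]'|egrep 'tcp|force'; for i in 1 2 3; do python3 -m crank '[[0,[0,0,0.04],[0,0,0]],[0,[0,0,0.04],[0,0,0]]]'|egrep 'tcp|force'; done
```

```text
tcp_pos: [469.3, -365.9, -23.6]
force: [0.7, 0.3, -3.4]
tcp_pos: [470.1, -367.0, -23.3]
force: [-0.5, 1.0, -3.1]
tcp_pos: [469.1, -366.3, -26.4]
force: [0.1, -0.7, -3.0]
tcp_pos: [468.8, -366.0, -28.6]
force: [-0.1, -0.3, -2.9]
```

```bash
for i in 1 2 3; do python3 -m crank '[[0,[0,0,0.04],[0,0,0]],[0,[0,0,0.04],[0,0,0]]]'|egrep 'tcp|force'; done
```

```text
tcp_pos: [468.8, -366.0, -30.3]
force: [0.0, 0.1, -4.7]
tcp_pos: [468.9, -366.0, -31.8]
force: [0.2, 0.8, -2.9]
tcp_pos: [469.2, -366.3, -32.5]
force: [-0.9, 0.1, 1.0]
```

```bash
python3 -m crank '[[0.4,[0,0,0],[0,0,0]],[1,[0,0,0],[0,0,0]],[1,[0,0,0],[0,0,0]],[1,[0,0,-0.5],[0,0,0]],[1,[0,0,-1.8],[0,0,0]]]'; python3 -m crank '[[1,[0,0,-1.3],[0,0,0]],[1,[0,0,-2.6],[0,0,0]],[1,[0,0,-2.6],[0,0,0]]]'
python3 - <<'E'
from h import *
o=ctrl.get_obs();c=ctrl.get_calibration("wrist");p,d=ctrl.snapshot("wrist");cv2.imwrite("pics/w9.png",p)
print(o["tcp_pos"],o["orientation"])
m=hsv(p,(22,130,50),(34,255,255));print("yel51",rect(c,m,51,True))
p,_=ctrl.snapshot("top");cv2.imwrite("pics/t9.png",p)
# block: metal top
c=ctrl.get_calibration("top")
g=hsv(p,(95,5,140),(125,40,255),(270,160,350,200));g=cv2.morphologyEx(g,cv2.MORPH_CLOSE,np.ones((9,9)))
print("block top z44",rect(c,g,44),cen(g))
r=hsv(p,(0,150,60),(6,255,255),(270,160,350,205))|hsv(p,(174,150,60),(180,255,255),(270,160,350,205));print("red",plane(c,cen(r)[0],36))
E
python3 edge.py pics/t9.png
```

```text
time: 30.72
tcp_pos: [466.8, -364.1, 35.8]
orientation: [-3.141, 0.008, -0.712]
force: [-0.3, -0.3, 0.0]
opening: 85.5
time: 31.1
tcp_pos: [471.7, -368.6, 149.9]
orientation: [3.141, -0.013, -0.712]
force: [-0.2, -0.6, -0.4]
opening: 85.4
[ 471.69490695 -368.56088189  149.87243582] [ 3.14101784 -0.0130526  -0.71196003]
yel51 ((494.62542724609375, -336.29742431640625), (42.479679107666016, 84.89164733886719), 49.870452880859375)
block top z44 ((645.1229858398438, 37.81725311279297), (164.8050537109375, 74.08192443847656), 83.07987976074219) (array([314.66505441, 175.16807739]), 827.0)
red [[629.37690771  91.86022487  36.        ]]
pics/t9.png 45 slope 0.0739 lead(red-white) 3.9 front x at red/white lug y 684.5 676.8
```

```bash
python3 -m crank '[[1,[-0.25,-0.9,0],[0,0,0]],[1,[-0.65,-2.2,0],[0,0,0]],[1,[-1.05,-3.6,0],[0,0,0]],[1,[-1.5,-5,0],[0,0,0]],[1,[-1.9,-6.4,0],[0,0,0]]]'|egrep 'tcp|force'; python3 -m crank '[[1,[-0.4,-1.3,0],[0,0,-1.6]],[1,[-0.8,-2.6,0],[0,0,-3.3]],[1,[-1.1,-3.6,0],[0,0,-5]],[1,[-1.25,-4.2,0],[0,0,-6.4]],[1,[-1.27,-4.3,0],[0,0,-7.31]]]'|egrep 'tcp|force';python3 -m crank '[[1,[0,0,0.4],[0,0,0]],[1,[0,0,0.8],[0,0,0]],[1,[0,0,0.8],[0,0,0]]]'
python3 - <<'E'
from h import *
o=ctrl.get_obs();c=ctrl.get_calibration("wrist");p,d=ctrl.snapshot("wrist");cv2.imwrite("pics/w10.png",p);np.savez("pics/w10.npz",d=d,**c)
print(o["tcp_pos"],o["orientation"])
E
```

```text
tcp_pos: [577.9, -120.5, 139.9]
force: [1.0, -0.4, 0.5]
tcp_pos: [651.6, 43.0, 139.0]
force: [0.5, -0.9, 0.3]
time: 32.83
tcp_pos: [650.3, 40.2, 106.6]
orientation: [3.141, 0.007, -0.076]
force: [0.5, 0.5, 0.1]
opening: 85.4
[650.29994066  40.1621857  106.63379763] [ 3.14110896  0.00712846 -0.07568091]
```

View pics/w10.png

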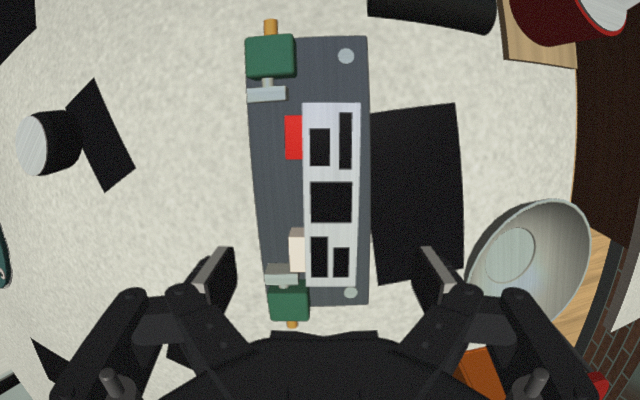

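Run:
```python
from h import *
p=cv2.imread("pics/w10.png");f=np.load("pics/w10.npz");c=dict(mtx=f["mtx"],R=f["R"],t=f["t"])
m=hsv(p,(100,5,140),(135,60,255),(298,95,370,292));m=cv2.morphologyEx(m,cv2.MORPH_OPEN,np.ones((3,3)));m=cv2.morphologyEx(m,cv2.MORPH_CLOSE,np.ones((15,15)))
r=rect(c,m,44,True);print(r)
a=plane(c,[(303,102),(361,102),(357.5,287),(304,286)],44,True);print(a.round(1),a.mean(0))
```

```text
((660.3991088867188, 100.47994232177734), (31.403959274291992, 44.946990966796875), 86.42587280273438)
[[639.9 117.6  44. ]
 [684.6 114.4  44. ]
 [674.5 -47.5  44. ]
 [625.6 -42.7  44. ]] [656.15175961  35.43251451  44.        ]
```

```bash
python3 -m crank '[[1,[0.15,0.08,0.6],[0,0,0]],[1,[0.15,0.08,1.8],[0,0,0]],[1,[0.15,0.08,2.6],[0,0,0]],[1,[0.15,0.08,3.0],[0,0,0]],[1,[0.15,0.08,3.1],[0,0,0]]]'|egrep 'tcp|force'; python3 -m crank '[[1,[0,0,0.1],[0,0,0]],[1,[0,0,0.1],[0,0,0]]]'
```

```text
tcp_pos: [658.3, 36.8, -13.5]
force: [0.8, -0.4, 0.4]
time: 33.75
tcp_pos: [659.4, 37.1, -15.8]
orientation: [-3.142, -0.002, -0.074]
force: [0.4, -0.6, 0.0]
opening: 85.2
```

```bash
python3 -m crank '[[1,[-0.05,0,0.15],[0,0,0]],[1,[-0.05,0,0.15],[0,0,0]]]'|egrep 'tcp|force'; python3 -m crank '[[0,[0,0,0],[0,0,0]],[0,[0,0,0],[0,0,0]],[0,[0,0,0],[0,0,0]],[0,[0,0,0],[0,0,0]],[0,[0,0,0],[0,0,0]]]'
```

```text
tcp_pos: [655.9, 37.3, -23.6]
force: [0.1, 0.4, -0.2]
time: 34.62
tcp_pos: [656.7, 37.2, -22.8]
orientation: [3.142, -0.001, -0.074]
force: [0.5, 0.5, 2.2]
opening: 43.9
```

```bash
python3 -m crank '[[0,[0,0,-0.4],[0,0,0]],[0,[0,0,-1.4],[0,0,0]],[0,[0,0,-2.4],[0,0,0]],[0,[0,0,-2.8],[0,0,0]]]'|egrep 'tcp|force|open'; python3 -m crank '[[0,[-0.4,-0.7,0],[0,0,-1.8]],[0,[-1,-1.7,0],[0,0,-3.8]],[0,[-1.6,-2.7,0],[0,0,-5.9]],[0,[-2.1,-3.6,0],[0,0,-8]],[0,[-2.5,-4.3,0],[0,0,-10]]]'|egrep 'tcp|force|orie'; python3 -m crank '[[0,[0.3,-0.8,0],[0,0,-2]],[0,[0.6,-1.7,0],[0,0,-4]],[0,[0.95,-2.6,0],[0,0,-6]],[0,[1.25,-3.5,0],[0,0,-8]],[0,[1.43,-3.94,0],[0,0,-9.8]]]'|egrep 'tcp|force|orie';python3 -m crank '[[0,[0,0,0],[0,0,0]],[0,[0,0,0],[0,0,0]]]'
python3 - <<'E'
from h import *
o=ctrl.get_obs();c=ctrl.get_calibration("wrist");p,d=ctrl.snapshot("wrist");cv2.imwrite("pics/w11.png",p);np.savez("pics/w11.npz",d=d,**c)
print(o["tcp_pos"],o["orientation"])
m=hsv(p,(100,120,60),(130,255,255));print("tray",rect(c,m,8,True),cv2.boundingRect(biggest(m)))
s=cv2.imread("pics/h_t.png");cc=ctrl.get_calibration("top")
for k in("h_t","top0"):print(rect(cc,hsv(cv2.imread(f"pics/{k}.png"),(100,120,60),(130,255,255),(170,180,240,280)),8))
E
```

```text
tcp_pos: [657.9, 37.2, 92.3]
force: [0.3, 0.4, -2.7]
opening: 44.1
tcp_pos: [567.4, 217.5, 87.2]
orientation: [-3.14, 0.003, 0.805]
force: [0.1, -0.5, -2.7]
tcp_pos: [494.2, 368.4, 87.1]
orientation: [-3.138, 0.001, 1.661]
force: [0.5, -1.1, -3.8]
time: 36.62
tcp_pos: [496.3, 366.1, 87.8]
orientation: [-3.14, 0.002, 1.651]
force: [0.0, 0.3, -3.0]
opening: 44.0
[496.29461775 366.10261774  87.80164082] [-3.14022777e+00  1.64406595e-03  1.65141439e+00]
tray ((471.02178955078125, 367.0125732421875), (156.99044799804688, 127.80176544189453), 4.6272478103637695) (252, 72, 153, 177)
((496.8221435546875, 370.4732666015625), (204.9769287109375, 127.02058410644531), 4.6837053298950195)
((496.81842041015625, 370.5187683105469), (204.9769287109375, 127.11186218261719), 4.6837053298950195)
```

View pics/w11.png

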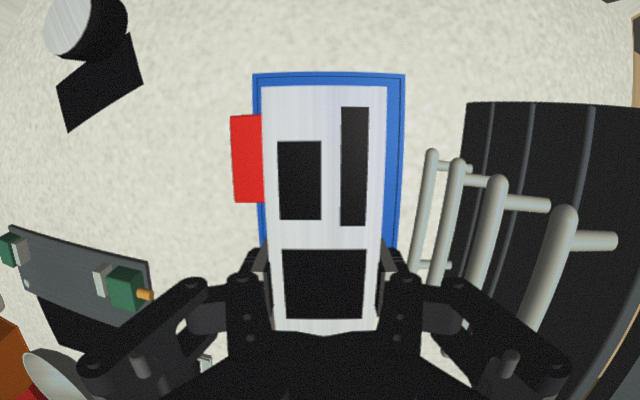

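Run:
```python
from h import *
f=np.load("pics/w11.npz");c=dict(mtx=f["mtx"],R=f["R"],t=f["t"]);d=f["d"]
for u,v in((432,155),(425,200),(420,245),(458,200),(495,240),(555,260),(600,242),(480,150),(255,75),(404,75),(265,85),(385,90),(275,320),(370,320)):
    o,r=rays(c,(u,v),True);cam=r@c["R"].T;print((u,v),(o+r[0]*d[v,u]/cam[0,2]).round(0))
```

```text
(432, 155) [450. 442.  47.]
(425, 200) [485. 443.  46.]
(420, 245) [523. 445.  47.]
(458, 200) [470. 446.  96.]
(495, 240) [476. 447. 144.]
(555, 260) [463. 440. 194.]
(600, 242) [457. 465. 193.]
(480, 150) [441. 479.  53.]
(255, 75) [399. 300.   9.]
(404, 75) [389. 424.   9.]
(265, 85) [407. 309.   6.]
(385, 90) [417. 381. 155.]
(275, 320) [517. 345. 157.]
(370, 320) [515. 388. 155.]
```

```bash
python3 -m crank '[[0,[-0.05,0,0.6],[0,0,0]],[0,[-0.05,0,1.5],[0,0,0]],[0,[-0.05,0,2.2],[0,0,0]],[0,[-0.05,0,2.6],[0,0,0]],[0,[-0.05,0,2.6],[0,0,0]]]'|egrep 'tcp|force'; for i in 1 2 3; do python3 -m crank '[[0,[0,0,0.06],[0,0,0]],[0,[0,0,0.06],[0,0,0]]]'|egrep 'tcp|force|orie'; done
```

```text
tcp_pos: [496.0, 363.9, -16.7]
force: [-0.5, 1.0, -3.6]
tcp_pos: [497.6, 365.6, -16.1]
orientation: [3.139, -0.001, 1.654]
force: [0.7, 0.4, -2.5]
tcp_pos: [496.6, 365.2, -19.9]
orientation: [3.141, 0.0, 1.654]
force: [0.7, -0.0, -3.7]
tcp_pos: [496.3, 365.0, -22.8]
orientation: [-3.141, 0.0, 1.654]
force: [-0.1, -1.0, -3.9]
```

```bash
for i in 1 2 3 4; do python3 -m crank '[[0,[0,0,0.04],[0,0,0]],[0,[0,0,0.04],[0,0,0]]]'|egrep 'tcp|force'; done
```

```text
tcp_pos: [496.5, 365.0, -24.3]
force: [0.3, 0.0, -4.1]
tcp_pos: [496.5, 365.0, -25.9]
force: [-0.5, 0.2, -3.1]
tcp_pos: [496.5, 365.0, -27.4]
force: [0.6, -0.2, -3.7]
tcp_pos: [496.7, 365.2, -28.8]
force: [-0.3, 0.2, -2.6]
```

```bash
for i in 1 2; do python3 -m crank '[[0,[0,0,0.03],[0,0,0]],[0,[0,0,0.03],[0,0,0]]]'|egrep 'tcp|force'; done
```

```text
tcp_pos: [496.7, 365.2, -28.8]
force: [-3.7, -1.0, 4.8]
tcp_pos: [496.7, 365.2, -28.8]
force: [-5.8, -4.4, 10.5]
```

Seated on the tray floor. I'll release, rise straight up, and check.

```bash
python3 -m crank '[[0.85,[0,0,-0.05],[0,0,0]],[0.85,[0,0,-0.05],[0,0,0]],[0.85,[0,0,-0.05],[0,0,0]],[0.85,[0,0,-0.1],[0,0,0]],[0.85,[0,0,-0.6],[0,0,0]]]'; python3 -m crank '[[0.85,[0,0,-0.8],[0,0,0]],[0.85,[0,0,-2],[0,0,0]],[0.85,[0,0,-3.2],[0,0,0]],[0.85,[0,0,-4],[0,0,0]]]'; python3 -m crank '[[1,[-1.2,-1,0],[0,0,0]],[1,[-2.4,-2.2,0],[0,0,0]],[1,[-3.2,-3.4,0],[0,0,0]],[1,[-3.6,-3.8,0],[0,0,0]],[1,[-3.6,-3.8,0],[0,0,0]]]'; python3 lead.py fin
python3 - <<'E'
from h import *
p=cv2.imread("pics/fin_t.png");c=ctrl.get_calibration("top");q=cv2.imread("pics/top0.png")
m=hsv(p,(22,150,60),(34,255,255),(410,200,480,280));print("yel",rect(c,m,51),"was (495.2,-328.8) 49.2")
a=p[70:300,150:530];b=q[70:300,150:530]
D=(cv2.absdiff(p,q).max(2)>60).astype(np.uint8);D=cv2.morphologyEx(D,cv2.MORPH_OPEN,np.ones((2,2)));n,_,s,_=cv2.connectedComponentsWithStats(D);print("changed",[list(map(int,r)) for r in s[1:] if r[4]>12])
w=cv2.resize(p[170:290,160:300],(640,548),interpolation=cv2.INTER_CUBIC);cv2.imwrite("pics/fin_c.png",w)
cv2.imwrite("pics/final.png",np.hstack([cv2.resize(p[175:285,165:285],(400,367),interpolation=cv2.INTER_CUBIC),cv2.resize(cv2.imread("pics/fin_s.png")[90:210,240:370],(398,367),interpolation=cv2.INTER_CUBIC)]))
E
```

```text
time: 40.17
tcp_pos: [495.1, 364.2, -8.6]
orientation: [-3.137, 0.002, 1.654]
force: [0.5, 0.7, 0.3]
opening: 72.9
time: 40.67
tcp_pos: [497.7, 365.8, 158.0]
orientation: [3.136, -0.003, 1.654]
force: [0.2, 0.7, 0.8]
opening: 72.6
time: 41.3
tcp_pos: [356.9, 208.6, 154.7]
orientation: [3.138, -0.001, 1.653]
force: [0.7, -0.6, 0.9]
opening: 85.4
tcp [356.9 208.6 154.7] yaw 1.6526 f [ 0.7 -0.6  0.9] t 41.3
yel ((495.892333984375, -330.0631408691406), (49.261940002441406, 91.8599624633789), 50.267364501953125) was (495.2,-328.8) 49.2
changed [[287, 181, 55, 23, 674], [193, 201, 27, 57, 1191], [460, 250, 11, 9, 29], [473, 261, 4, 4, 13], [154, 266, 126, 134, 8463], [286, 338, 77, 62, 2753], [547, 374, 89, 26, 1327], [362, 393, 5, 7, 15], [316, 396, 25, 4, 55]]
```

View pics/final.png

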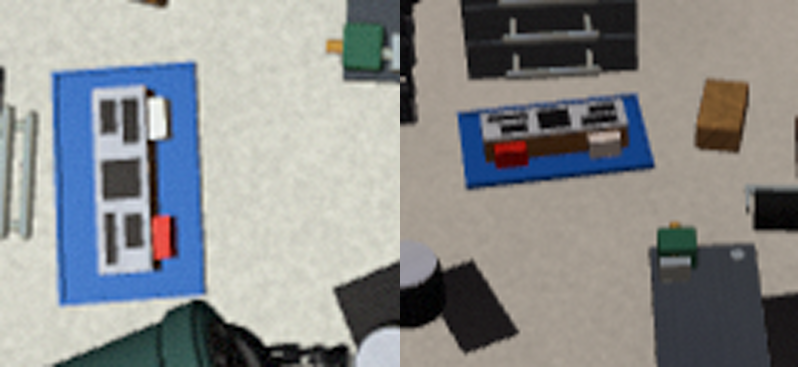

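```bash
python3 -c "
from workcell import ctrl
print(ctrl.close_job())"
```

```text
the job is handed in; nothing more can be done
None
```

The block lies lengthwise in the blue tray, face up and flat; the mallet is back on its mat, and I handed the job in at about 41.5 s.

**Driving the block out:** I tapped red first and then in turn. The leads measured in the top camera were red 6 mm, white 5.5, red 6, white 5 and red about 3.7.
- The fourth tap (white) freed the white end. The block then jumped about 5 mm forward and roughly 7 mm sideways, and the lead stayed near 5 mm.
- The last red tap brought both ends past their jaws, about 45 mm forward at red and 41 mm at white. The wrist picture confirmed this.
- Push forces stayed around 21 N at most, and no finger touched the block until it was clear.

**Final checks:**
- **Block:** the last pictures show it well inside the tray. The force rose to about 10 N as it seated on the floor.
- **Mallet:** its head is within about 1.5 mm and 1° of where it started, by the top camera.
- **Bystanders:** the image comparison shows changes only at the block, the tray, the mallet handle and where the arm stands. The arm hid part of the area near the ink tin, so I did not check that part.

**What went wrong or disagreed:**
- The fingertips really end about 36–44 mm short of the reported TCP. My first grasp closed on nothing above the handle, touching nothing, and I corrected the height from the depth image.
- On the second grasp the tips pressed the mat at about 9 N.
- The last red lead was nearer 4 mm than 5, with the block already loose.

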